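Put the setting blocks back in their sloping rack

ROBOT

A 6-joint arm with a two-finger parallel gripper is mounted at the origin on the work surface. World frame = base frame: x ahead of the robot, y to its left, z up, the work surface at z = 0. Lengths are in mm, angles in rad, forces in N, time in s.
With the tool pointing down it reaches from about 350 to 800 mm from the base axis. Payload 7.3 kg.
Tool frame: the origin (TCP) lies between the finger pads; the fingertips stand 25 mm ahead of it and the grasp point (between the pads) lies 6 mm ahead of it; z points along the fingers, y is the line along which they close (so a half turn about z gives the same grasp; the last joint's range is limited). The gripper opens to 85 mm and grips with 20 to 120 N. Pads are 22 mm wide; open, the fingers measure 114 mm over their backs; the gripper's body (76 mm by 85 mm) begins 54 mm behind the grasp point. The pads swing forward as they close: fully open they stand 13 mm farther back than shut.
Start: joints at [1.024, 0.342, 1.524, -0, 1.275, -0.146], TCP at [204.818, 483.417, 256.322] pointing down, gripper open.
Joint ranges: [-2.53, 2.53], [-0.77, 2.02], [0.04, 2.7], [-1, 4.14], [0.28, 2.66], [-3.11, 3.11]. Speed limits (rad/s): [2.57, 2.57, 3.14, 3.14, 3.14, 3.14].

INTERFACE

Orientations are given as a unit quaternion [w, x, y, z].
In Python, from plant import ctrl gives the robot as it stands. Calls block until the motion is done:
- ctrl.reach(position, orientation): joint-space move of the TCP to a pose.
- ctrl.line_to(position, ori=None, velocity=150, force_limit=None): straight line of the TCP; ori=None keeps the orientation; velocity is the mean speed in mm/s. With force_limit (N) it stops when the force on the tool has changed by that much, and returns True; else False.
- ctrl.move_joints(angles): joint-space move.
- ctrl.command_gripper(opening, effort=None): opening from 0.0 (shut) to 1.0 (fully open); effort is the grip in N (None keeps the last); returns when the fingers have stopped.
- ctrl.pause(seconds).
- ctrl.solve_ik(position, orientation): joint angles nearest the present ones, or None.
- ctrl.capture(name): name is "scene" or "top" or "wrist"; returns a dict with "img" (420x560x3 uint8, red, green, blue), "fov_y" (degrees; the focal length in pixels is half the picture's height over the tangent of half this angle, whatever the lens; pixels are square), "cx", "cy" (the principal point, pixels), "world_from_camera" (4x4, takes a point from camera to world coordinates). Camera axes: x right, y down, z forward; pixel columns grow to the right and rows downward; lengths in mm; the calibration is good to about 2 mm. A picture is of the moment at which its call begins. There is no depth.
A pose or a line that the arm cannot do raises ctrl.PlanningError and nothing moves.
- ctrl.sign_off(): hands the job in; it is judged then, once.
Readings, each from a call of its own:
- ctrl.current_t(): time.
- ctrl.current_joints(): joint angles.
- ctrl.current_dq(): joint speeds.
- ctrl.current_joint_efforts(): joint torques, N m.
- ctrl.current_tool_pos(): TCP position.
- ctrl.current_ee_rot(): TCP orientation.
- ctrl.current_force(): force on the tool from outside, world axes, zero at the start.
- ctrl.current_wrist_torque(): the same for the moment, N m.
- ctrl.current_gripper_width(): opening from 0.0 (shut) to 1.0 (fully open).
- ctrl.current_gripper_force(): force on a finger pad.
Only numpy, scipy, OpenCV 4.12 (cv2) and the standard library are available. Lean on these libraries where they do the work, as an engineer would, in place of code of your own. Each camera call takes 0.05 s, during which the arm holds its last target. There are 200 camera calls.

TASK

Slide the keeper bar of the sloping rack all the way up; then lay the red-painted V-block, and after it the blue-painted step block, each right way up, lengthwise and flat on the floor of the slot with its own colour, keeping hold until it lies flat rather than letting it fall in. Finally slide the keeper bar fully back down over them and leave the unpainted steel offcut and the copper slug where they are.

Things in the scene. Friction and masses are not known exactly. Their poses are not given: they have to be found in the camera images.
- vblock: steel V-block with both ends painted red, 70 mm long (x), 32 mm wide (y), 38 mm high (z), about 0.5 kg, with a groove along its top (18 mm wide, 16 mm deep; 7 mm walls) between flat sides. Upright on the bench. Origin: centre of its underside. Either end may point up the slot.
- stepblock: steel step block with both ends and a middle band painted blue, 70 mm long (x), 32 mm wide (y), 38 mm high in the middle 42 mm of its length and 26 mm high at the two ends (z), about 0.5 kg. Upright on the bench. Origin: centre of its underside. Either end may point up the slot.
- slot_red: red slot, place of the V-block: open recess with black floor, 86 mm long (x), 44 wide (y), 7 deep; red header plate 88 x 71 mm above it, red lip 14 mm high below. Origin: centre of the recess floor, 60 mm above the bench. x: up the slope (30 degrees, rising towards the robot); y: across, level; z: square out of the floor, leaning 30 degrees from vertical away from the robot.
- slot_blue: blue slot, place of the step block: open recess with black floor, 86 mm long (x), 44 wide (y), 7 deep; blue header plate 88 x 71 mm above it, blue lip 14 mm high below. Origin: centre of the recess floor, 60 mm above the bench. x: up the slope (30 degrees, rising towards the robot); y: across, level; z: square out of the floor, leaning 30 degrees from vertical away from the robot.
- slot_green: green slot, stays empty (block in the vise): open recess with black floor, 86 mm long (x), 44 wide (y), 7 deep; green header plate 88 x 71 mm above it, green lip 14 mm high below. Origin: centre of the recess floor, 60 mm above the bench. x: up the slope (30 degrees, rising towards the robot); y: across, level; z: square out of the floor, leaning 30 degrees from vertical away from the robot.
- keeper (a joint): position of the keeper bar along the rack's slope, m: 0 = fully down, across the middle of the slots (against a stop); 0.10 = fully up, over the painted headers (against a stop). It starts nearly down, slides straight along the slots' x axis, takes about 2 to 5 N and stays where it is left.
- keeper_grip (a point): grip point on the black upright tab in the middle of the keeper bar, 80 mm above the plane of the slot floors. Axes as the slots'. The tab is 14 mm thick (x), 32 mm wide (y), and reaches from the bar's top face, 24 mm below this point, to 17 mm above it (z).
- rack: fixed rack, 280 mm wide, facing away from the robot. Three slots side by side at 72 mm centres (y), any order. The keeper is a 12 mm square steel bar across all three, 44 mm above their floors: seated blocks (38 mm; they may slip to the lip) fit under it. Side rails 43 mm high, 125 mm either side; rails reach 170 mm above the bench, the raised tab 200. Origin: on the bench under the middle slot.
- offcut: plain steel bar offcut without paint, 75 x 30 x 30 mm, lying on the bench near the blocks; not part of the set, leave it. Origin: centre of its underside.
- slug: copper-coloured drilled-out slug, 28 mm diameter, 16 mm high, standing on the bench; leave it. Origin: centre of its underside.
Not all that is in view belongs to the job. Leave any pink look-alike of the vblock alone.

How it is judged (in metres and radians):
On the way, in this order (a step that is already met when the one before it is completed fails the run):
1. the keeper bar is slid up (at least 90 of its 100 mm) (value of joint keeper above 0.09 m), for 0.1 s.
2. the V-block lies flat in the red slot, still held by the fingers (x of vblock in the frame of slot_red between -0.012 and 0.012 m and y of vblock in the frame of slot_red between -0.008 and 0.008 m and z of vblock in the frame of slot_red between -0.003 and 0.008 m and angle between the z axis of vblock and the z axis of slot_red, either way round below 0.12 rad and angle between the x axis of vblock and the x axis of slot_red, either way round below 0.22 rad and contact force between vblock and the fingers above 1 N), for 0.1 s.
3. the step block lies flat in the blue slot, still held by the fingers (x of stepblock in the frame of slot_blue between -0.012 and 0.012 m and y of stepblock in the frame of slot_blue between -0.008 and 0.008 m and z of stepblock in the frame of slot_blue between -0.003 and 0.008 m and angle between the z axis of stepblock and the z axis of slot_blue, either way round below 0.12 rad and angle between the x axis of stepblock and the x axis of slot_blue, either way round below 0.22 rad and contact force between stepblock and the fingers above 1 N), for 0.1 s.
At the end, for the whole second after the job is handed in: the V-block lies in the red slot and the step block in the blue slot, right way up, lengthwise along the slot (within 0.22 rad), flat on its floor (within 3 mm and 0.07 rad), centred within 12 mm along and 8 mm across, both at rest, and the keeper bar is down (within 8 mm of its stop) (x of vblock in the frame of slot_red between -0.012 and 0.012 m and y of vblock in the frame of slot_red between -0.008 and 0.008 m and z of vblock in the frame of slot_red between -0.003 and 0.003 m and angle between the z axis of vblock and the z axis of slot_red, either way round below 0.07 rad and angle between the x axis of vblock and the x axis of slot_red, either way round below 0.22 rad and x of stepblock in the frame of slot_blue between -0.012 and 0.012 m and y of stepblock in the frame of slot_blue between -0.008 and 0.008 m and z of stepblock in the frame of slot_blue between -0.003 and 0.003 m and angle between the z axis of stepblock and the z axis of slot_blue, either way round below 0.07 rad and angle between the x axis of stepblock and the x axis of slot_blue, either way round below 0.22 rad and linear speed of each of vblock, stepblock below 0.01 m/s and angular speed of each of vblock, stepblock below 0.1 rad/s and value of joint keeper below 0.008 m); the robot touches nothing.
It fails at once if the offcut is moved more than 20 mm (distance of offcut from where it was at the start of the episode above 0.02 m).
It fails at once if the copper slug is moved more than 20 mm (distance of slug from where it was at the start of the episode above 0.02 m).
It also fails if it takes over 72 s, if anything falls off the work surface, if the arm or the gripper's body presses on something with over 40 N, if the wrist force passes 120 N, or if a joint passes its speed limit or range.

## Working session

There is one attempt and no reset: what is moved stays moved. The work goes in short steps, each a Python script; the robot and the scene stay as the last script left them, time stands still between calls to the robot, and variables do not carry over. Pictures are saved under pics/ and viewed, at most 10 in all, crops included, and the job is handed in when it is done.

```bash
mkdir -p pics && ls && python3 - <<'E'
from plant import ctrl
import cv2, numpy as np
for n in("scene","top"):
    c=ctrl.capture(n); cv2.imwrite(f"pics/{n}0.png",c["img"][:,:,::-1])
    print(n,c["fov_y"],c["cx"],c["cy"],np.round(c["world_from_camera"],3).tolist())
print(ctrl.current_ee_rot(),ctrl.current_t())
E
```

```text
pics
scene 57.639340906834256 272.2648859095498 210.04275042719223 [[0.514, 0.542, -0.665, 1049.276], [0.858, -0.314, 0.407, -460.263], [0.011, -0.78, -0.626, 582.063], [0.0, 0.0, 0.0, 1.0]]
top 54.979337216113585 273.11110089847864 211.07628772854562 [[-0.029, -0.988, 0.152, 419.752], [-1.0, 0.029, -0.001, -121.349], [-0.003, -0.152, -0.988, 1105.947], [0.0, 0.0, 0.0, 1.0]]
[-2.21028224e-04  1.99049129e-01  9.79989266e-01 -6.58652946e-04] 0.1
```

View pics/scene0.png

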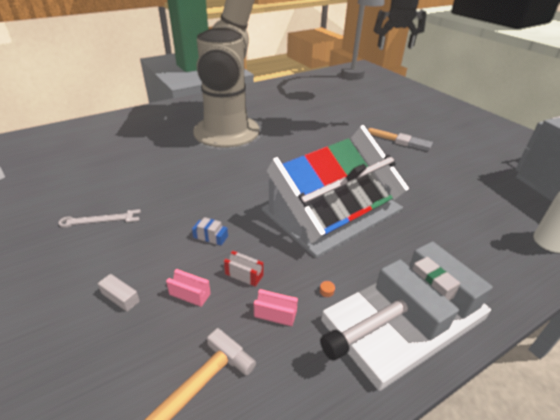

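View pics/top0.png

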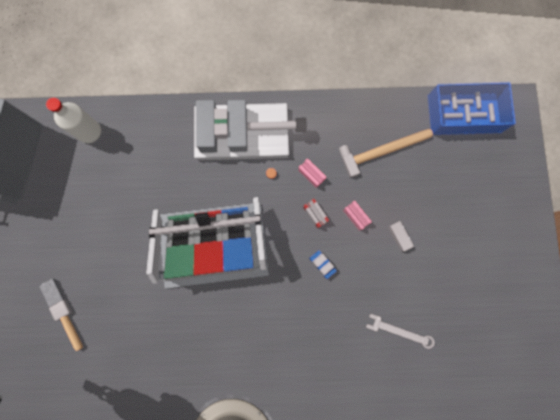

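The scene view shows the rack at (340,190) with headers blue, red and green from left to right, and the keeper bar low. The candidates, with scene / top pixels, are:
- **Red-ended steel V-block:** (244,268) / (316,212). It has a grey body with red ends, so it fits.
- **Pink look-alikes:** (188,288) / (358,215) and (276,307) / (313,173). I'll leave these alone.
- **Blue-banded step block:** (210,232) / (322,264). It fits.
- **Offcut:** (118,292) / (402,236).
- **Slug:** (327,289) / (271,173).

I'll measure from both cameras next.

```bash
cat > h.py <<'E'
from plant import ctrl
import cv2, numpy as np
from scipy.spatial.transform import Rotation as R
def K(c):
    f=c["img"].shape[0]/2/np.tan(np.radians(c["fov_y"])/2); return f
def ray(c,u,v):
    f=K(c);T=c["world_from_camera"];d=T[:3,:3]@np.array([(u-c["cx"])/f,(v-c["cy"])/f,1]);return T[:3,3],d
def onz(c,u,v,z):
    o,d=ray(c,u,v);return o+d*(z-o[2])/d[2]
def proj(c,P):
    T=c["world_from_camera"];q=(np.atleast_2d(P)-T[:3,3])@T[:3,:3];return q[:,:2]/q[:,2:]*K(c)+[c["cx"],c["cy"]]
def tri(rs):
    A=np.zeros((3,3));b=np.zeros(3)
    for o,d in rs:
        d=d/np.linalg.norm(d);M=np.eye(3)-np.outer(d,d);A+=M;b+=M@o
    p=np.linalg.solve(A,b);return p,[np.linalg.norm(np.cross(p-o,d/np.linalg.norm(d))) for o,d in rs]
def mask(img,col):
    h,s,v=[x.astype(int) for x in cv2.split(cv2.cvtColor(img,cv2.COLOR_RGB2HSV))]
    H={"red":(h<6)|(h>174),"green":(h>60)&(h<90),"blue":(h>100)&(h<125)}[col]
    return (H&(s>170 if col=="red" else s>110)&(v>50)).astype(np.uint8)
def blobs(c,col,n=6,amin=8):
    k,l,st,ce=cv2.connectedComponentsWithStats(mask(c["img"],col))
    return sorted([(int(st[i,4]),*np.round(ce[i],1),st[i,:4].tolist()) for i in range(1,k) if st[i,4]>=amin],reverse=True)[:n]
def quat(Rm): return np.roll(R.from_matrix(Rm).as_quat(),1)
def down(yaw): # tool z down, tool y at angle yaw in world
    y=np.array([np.cos(yaw),np.sin(yaw),0]);z=np.array([0,0,-1.]);return quat(np.c_[np.cross(y,z),y,z])
E
python3 - <<'E'
from h import *
C={n:ctrl.capture(n) for n in("scene","top")}
for n,c in C.items():
    for col in("red","green","blue"): print(n,col,blobs(c,col))
# block rough
for nm,a,b in(("v",(244,268),(316,212)),("s",(210,232),(322,264)),("offcut",(118,292),(402,236)),("slug",(327,289),(271,173))):
    p,e=tri([ray(C["scene"],*a),ray(C["top"],*b)]);print(nm,p.round(),np.round(e,1))
t=cv2.resize(C["top"]["img"][180:300,130:360],None,fx=3.4,fy=3.4,interpolation=cv2.INTER_CUBIC)
cv2.imwrite("pics/topcrop.png",t[:,:,::-1])
E
```

```text
scene red [(799, np.float64(325.5), np.float64(165.4), [306, 148, 41, 37]), (102, np.float64(359.0), np.float64(213.0), [349, 207, 22, 13]), (76, np.float64(255.1), np.float64(277.1), [251, 270, 11, 15]), (11, np.float64(226.2), np.float64(261.2), [225, 260, 4, 4]), (9, np.float64(260.1), np.float64(262.7), [258, 262, 5, 3]), (8, np.float64(226.5), np.float64(268.5), [226, 265, 2, 8])]
scene green [(48, np.float64(435.7), np.float64(273.0), [429, 269, 14, 9])]
scene blue [(820, np.float64(302.7), np.float64(174.7), [283, 156, 40, 38]), (136, np.float64(335.8), np.float64(225.3), [325, 218, 24, 16]), (126, np.float64(221.7), np.float64(235.3), [217, 227, 11, 18]), (48, np.float64(207.2), np.float64(229.0), [205, 220, 8, 21]), (43, np.float64(194.8), np.float64(229.4), [193, 221, 7, 17])]
top red [(800, np.float64(207.9), np.float64(257.4), [194, 241, 28, 33]), (109, np.float64(54.2), np.float64(104.5), [48, 99, 13, 12]), (18, np.float64(212.8), np.float64(213.0), [209, 212, 10, 3])]
top green []
top blue [(1934, np.float64(471.4), np.float64(118.2), [430, 86, 85, 48]), (870, np.float64(237.5), np.float64(253.9), [224, 237, 29, 34]), (93, np.float64(234.2), np.float64(210.5), [223, 208, 24, 7]), (48, np.float64(330.1), np.float64(273.2), [325, 269, 11, 10]), (41, np.float64(314.8), np.float64(255.2), [310, 251, 11, 10]), (21, np.float64(322.6), np.float64(264.2), [318, 260, 10, 9])]
v [ 581. -239.   21.] [0.8 0.8]
s [ 441. -250.   12.] [0.3 0.3]
offcut [ 510. -468.   14.] [2.1 2.1]
slug [ 698. -120.    6.] [0.3 0.3]
```

View pics/topcrop.png

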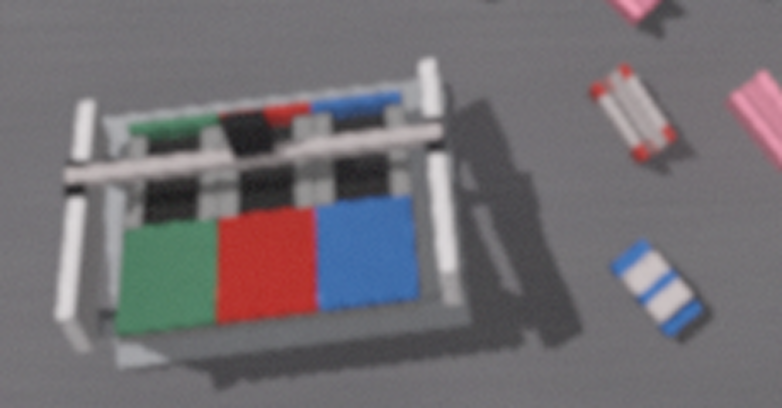

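The crop confirms the V-block (grey, red ends, groove) at top (316,212) and the blue-banded step block at (323,264). The pinks are clearly different. The slots from image left to right are green, red, blue, and the tab is over the red slot. Next I'll fit the rack pose from the header corners.

```bash
cat >> h.py <<'E'
def rackT(px,py,psi):
    x=np.array([-np.cos(np.pi/6)*np.cos(psi),-np.cos(np.pi/6)*np.sin(psi),.5]);z=np.array([.5*np.cos(psi),.5*np.sin(psi),np.cos(np.pi/6)])
    return np.c_[x,np.cross(z,x),z],np.array([px,py,60.])
E
python3 - <<'E'
from h import *
from scipy.optimize import least_squares
C={n:ctrl.capture(n) for n in("scene","top")}
# (dx along header 0/88, y slot units boundaries) top view pixels
cr=[(0,-108,124,230),(0,-36,218,217),(0,36,314,209),(0,106,411,197),(88,-108,117,332),(88,-36,219,323),(88,36,317,315),(88,107,419,299)]
tp=[(a,b,130+u/3.4,180+v/3.4) for a,b,u,v in cr]
sc=[(88,36,306,152.5),(88,-36,329,146.5)]
def res(p):
    Rm,o=rackT(*p[:3]);r=[]
    for c,L in((C["top"],tp),(C["scene"],sc)):
        P=np.array([o+Rm@np.array([a+p[3],b,7]) for a,b,_,_ in L]);r.append((proj(c,P)-np.array([l[2:] for l in L])).ravel())
    return np.concatenate(r)
s=least_squares(res,[560,30,.1,45]);print(s.x.round(3),np.round(s.fun,1))
Rm,o=rackT(*s.x[:3])
for n,c in C.items():
    print(n,"lips red,blue z14 x-47",proj(c,[o+Rm@np.array([-47,y,14]) for y in(0,72)]).round(1).tolist(),"tab top k=5",proj(c,[o+Rm@np.array([5,0,97])]).round(1))
def tilt(y_along,sgn=1):
    z=-Rm[:,2]; y=Rm[:,y_along]*sgn; return quat(np.c_[np.cross(y,z),y,z])
for nm,p,ya in(("keep0",[0,0,80],0),("keep1",[100,0,80],0),("keep0y",[0,0,80],1),("keep1y",[100,0,80],1),("red",[0,0,25],1),("redhi",[0,0,110],1),("blue",[0,72,25],1),("bluehi",[0,72,120],1),("look",[0,30,200],1),("look",[0,30,200],0)):
    for sg in(1,-1):
        q=ctrl.solve_ik(o+Rm@np.array(p,float),tilt(ya,sg)); print(nm,sg,(o+Rm@np.array(p)).round(),None if q is None else np.round(q,2))
E
```

```text
[5.33283e+02 4.51670e+01 7.50000e-02 4.08660e+01] [-0.6 -0.7  0.2  0.1  0.3 -0.5 -0.6  0.2 -1.5 -0.1 -1.4 -0.6 -0.2 -1.4
 -0.7  0.2 -2.8  1.6 -2.4 -1. ]
scene lips red,blue z14 x-47 [[357.3, 211.0], [333.3, 222.9]] tab top k=5 [[363.2 173.5]]
top lips red,blue z14 x-47 [[208.4, 213.7], [235.5, 210.9]] tab top k=5 [[202.  209.2]]
keep0 1 [573.  48. 129.] [-0.02  0.84  1.1  -0.05  1.72  3.05]
keep0 -1 [573.  48. 129.] [-0.02  0.84  1.1  -0.05  1.72 -0.09]
keep1 1 [487.  42. 179.] [-0.04  0.64  1.36 -0.06  1.66  3.04]
keep1 -1 [487.  42. 179.] [-0.04  0.64  1.36 -0.06  1.66 -0.1 ]
keep0y 1 [573.  48. 129.] [-0.02  0.84  1.1  -0.05  1.72  1.48]
keep0y -1 [573.  48. 129.] [-0.02  0.84  1.1  -0.05  1.72 -1.66]
keep1y 1 [487.  42. 179.] [-0.04  0.64  1.36 -0.06  1.66  1.47]
keep1y -1 [487.  42. 179.] [-0.04  0.64  1.36 -0.06  1.66 -1.67]
red 1 [546.  46.  82.] [-0.03  0.85  1.23 -0.05  1.58  1.48]
red -1 [546.  46.  82.] [-0.03  0.85  1.23 -0.05  1.58 -1.66]
redhi 1 [588.  49. 155.] [-0.02  0.85  1.01 -0.05  1.8   1.48]
redhi -1 [588.  49. 155.] [-0.02  0.85  1.01 -0.05  1.8  -1.67]
blue 1 [551. -26.  82.] [-0.13  0.85  1.22 -0.1   1.58  1.39]
blue -1 [551. -26.  82.] [-0.13  0.85  1.22 -0.1   1.58 -1.75]
bluehi 1 [598. -22. 164.] [-0.12  0.86  0.97 -0.1   1.83  1.38]
bluehi -1 [598. -22. 164.] [-0.12  0.86  0.97 -0.1   1.83 -1.76]
look 1 [635.  23. 233.] [-0.06  0.9   0.69 -0.07  2.07  1.42]
look -1 [635.  23. 233.] [-0.06  0.9   0.69 -0.07  2.07 -1.72]
look 1 [635.  23. 233.] [-0.06  0.9   0.69 -0.07  2.07  2.99]
look -1 [635.  23. 233.] [-0.06  0.9   0.69 -0.07  2.07 -0.15]
```

```bash
cat >> h.py <<'E'
RP=[533.3,45.2,.075]
Rm,o=rackT(*RP)
def S(x,y,z): return o+Rm@np.array([x,y,z],float)
def tilt(ax,sgn):
    z=-Rm[:,2]; y=Rm[:,ax]*sgn; return quat(np.c_[np.cross(y,z),y,z])
E
python3 - <<'E'
from h import *
import pickle
ctrl.reach(S(10,30,230),tilt(0,-1))
c=ctrl.capture("wrist");pickle.dump(c,open("w1.pkl","wb"))
cv2.imwrite("pics/w1.png",c["img"][:,:,::-1]);print(ctrl.current_t(),ctrl.current_tool_pos(),c["fov_y"])
P=[S(-43,-22,0),S(43,-22,0),S(43,22,0),S(-43,22,0),S(-43,50,0),S(43,50,0),S(43,94,0),S(-43,94,0)]
print(proj(c,P).round().tolist(),proj(c,[S(x,y,97) for x in(-7,7) for y in (-16,16)]).round().tolist())
E
```

```text
2.6083 [641.44235133  24.75280513 264.67704954] 68.23717967339833
[[330.0, 140.0], [252.0, 140.0], [253.0, 179.0], [328.0, 179.0], [326.0, 203.0], [253.0, 203.0], [254.0, 237.0], [325.0, 237.0]] [[303.0, 160.0], [302.0, 198.0], [286.0, 160.0], [285.0, 198.0]]
```

View pics/w1.png

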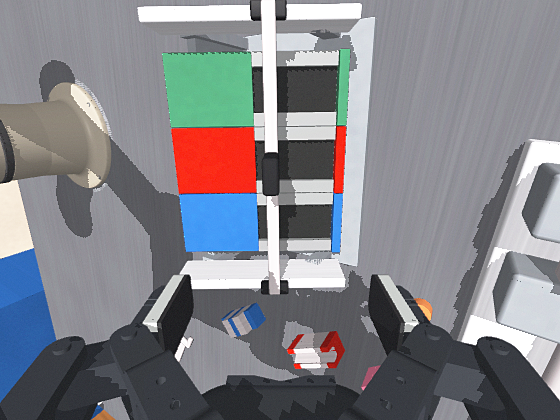

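The wrist view shows the rack squarely. The red floor spans about (258–334, 141–182), and the header seams are at v≈127 and v≈194. The tab top is at (262–279, 153–195). I'll refit the rack from this and slide the keeper up.

```bash
python3 - <<'E'
from h import *
import pickle
from scipy.optimize import least_squares
c=pickle.load(open("w1.pkl","rb"))
H=[(0,-108,250,52),(0,-36,254,127),(0,36,258,194),(0,108,260,251),(88,-108,163,53),(88,-36,173,127),(88,36,181,194),(88,108,187,251)]
L=[(-43,-72,338,92),(-43,0,335,160),(-43,72,332,222)]
def res(p):
    Rm,o=rackT(*p[:3]); P=[o+Rm@np.array([a+p[3],b,7]) for a,b,_,_ in H]+[o+Rm@np.array([a,b,0]) for a,b,_,_ in L]
    d=proj(c,P)-np.array([h[2:] for h in H+L],float); d[8:,1]=0; return d.ravel()
s=least_squares(res,[533,45,.075,43]);print(s.x.round(3),s.fun.reshape(-1,2).round(1).tolist())
Rm,o=rackT(*s.x[:3])
Tt=least_squares(lambda q:(proj(c,[o+Rm@np.array([q[0]+dx,q[1]+dy,97]) for dx,dy in((-7,-16),(-7,16),(7,-16),(7,16))])-np.array([(279,154),(279,194),(262.5,154),(262.5,194)])).ravel(),[20,0])
print("tab",Tt.x,Tt.fun.round(1))
txt=open("h.py").read().replace("RP=[533.3,45.2,.075]",f"RP={s.x[:3].round(4).tolist()}");open("h.py","w").write(txt)
E
```

```text
[5.40269e+02 4.69940e+01 9.60000e-02 4.36460e+01] [[1.9, -1.0], [1.0, -0.0], [-0.4, -0.9], [-0.0, 0.2], [-0.4, -0.4], [-1.2, 1.3], [-1.1, 0.3], [-0.1, 1.2], [-0.6, 0.0], [-0.3, 0.0], [0.3, 0.0]]
tab [25.10366684 -2.78478151] [ 0.   0.4  0.7 -0.7 -1.   0.7  0.3 -0.4]
```

```bash
python3 - <<'E'
from h import *
q=tilt(0,-1)
ctrl.line_to(S(25,-1,135),q,velocity=200); ctrl.line_to(S(25,-1,87),velocity=100,force_limit=15)
ctrl.command_gripper(0.0,40); print("w",ctrl.current_gripper_width(),ctrl.current_gripper_force())
loc=lambda: Rm.T@(np.array(ctrl.current_tool_pos())-o)
print(loc().round(1),ctrl.current_force())
hit=ctrl.line_to(S(115,-1,87),velocity=60,force_limit=18)
ctrl.pause(.3)
print(hit,loc().round(1),ctrl.current_force(),ctrl.current_t())
c=ctrl.capture("top");cv2.imwrite("pics/top1.png",c["img"][160:300,120:380][:,:,::-1].repeat(3,0).repeat(3,1))
E
```

```text
w 0.1588144932893764 40.51495313644409
[24.9 -1.  87.2] [1.77528698 0.0683372  0.71343511]
True [106.   -1.3  87.1] [ 1.38135152 -0.66686011  6.21126803] 6.075
```

View pics/top1.png

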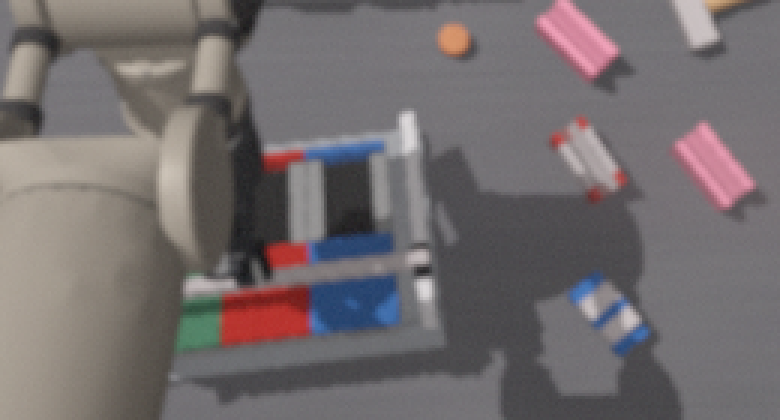

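The bar now lies across the upper headers against its stop, and it hit at my x=106. So I shift the rack estimate about 4 mm, which also agrees with the top view. I'll release and look at the blocks from close by.

```bash
sed -i 's/^Rm,o=rackT(\*RP)/RP[0]-=4.5;Rm,o=rackT(*RP)/' h.py && python3 - <<'E'
from h import *
import pickle
ctrl.command_gripper(0.6)
p=np.array(ctrl.current_tool_pos()); ctrl.line_to(p+Rm[:,2]*75,velocity=200)
# camera offset in tool frame, from the present picture
c=ctrl.capture("wrist");T=c["world_from_camera"];w=ctrl.current_ee_rot();Rt=R.from_quat(np.roll(w,-1)).as_matrix()
print("cam in tool",(Rt.T@(T[:3,3]-np.array(ctrl.current_tool_pos()))).round(),(Rt.T@T[:3,2]).round(2))
ctrl.reach([500,-200,300],down(0.0))
c=ctrl.capture("wrist");pickle.dump(c,open("w2.pkl","wb"))
print(proj(c,[[581,-239,19],[441,-250,19]]).round(),ctrl.current_t())
cv2.imwrite("pics/w2.png",c["img"][:,:,::-1])
E
```

```text
cam in tool [  85.   -1. -120.] [-0.32  0.    0.95]
[[341. 206.]
 [238. 213.]] 8.1917
```

View pics/w2.png

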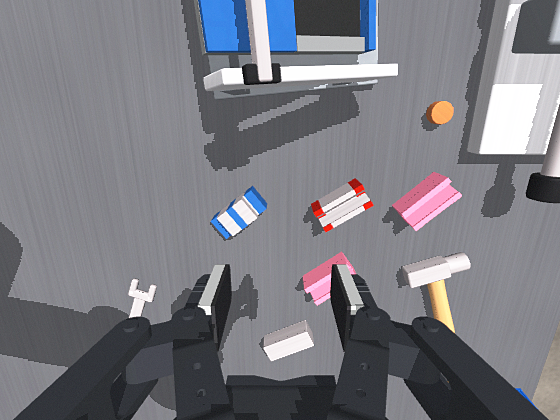

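The V-block is centred near (342,205) and the step block near (239,213). The pinks at (427,200) and (328,278) are well apart from them. I'll fit both block poses by silhouette.

```bash
cat > fit.py <<'E'
from h import *
from scipy.optimize import minimize
def pts(kind,p):
    if kind=="v": v=[(x,y,z) for x in(-35,35) for y in(-16,16) for z in(0,38)]
    else: v=[(x,y,z) for x in(-35,35) for y in(-16,16) for z in(0,26)]+[(x,y,38) for x in(-21,21) for y in(-16,16)]
    v=np.array(v,float);c,s=np.cos(p[2]),np.sin(p[2])
    return np.c_[p[0]+c*v[:,0]-s*v[:,1],p[1]+s*v[:,0]+c*v[:,1],v[:,2]]
def fit(c,kind,box,p0):
    u0,v0,u1,v1=box;im=c["img"]
    hsv=cv2.cvtColor(im,cv2.COLOR_RGB2HSV);m=((hsv[...,1]>110)|(hsv[...,2]>150)).astype(np.uint8)
    b=np.zeros_like(m);b[v0:v1,u0:u1]=1;m=cv2.morphologyEx(m*b,cv2.MORPH_CLOSE,np.ones((5,5)))
    n,l,st,_=cv2.connectedComponentsWithStats(m);m=(l==1+st[1:,4].argmax()).astype(np.uint8)
    m=cv2.resize(m*255,None,fx=4,fy=4,interpolation=cv2.INTER_LINEAR)>127
    def cost(p):
        h=cv2.convexHull(((proj(c,pts(kind,p))+.5)*4).astype(np.float32));k=np.zeros(m.shape,np.uint8)
        cv2.fillConvexPoly(k,(h*16).round().astype(int),1,shift=4);k=k>0
        return 1-(k&m).sum()/(k|m).sum()
    best=min((minimize(cost,[*p0[:2],a],method="Nelder-Mead",options=dict(initial_simplex=[[p0[0],p0[1],a],[p0[0]+8,p0[1],a],[p0[0],p0[1]+8,a],[p0[0],p0[1],a+.2]])) for a in np.arange(0,3.1,.39)),key=lambda r:r.fun)
    return best.x,1-best.fun
E
python3 - <<'E'
from fit import *
import pickle
c=pickle.load(open("w2.pkl","rb"))
V=fit(c,"v",(300,170,382,240),[581,-239]);Sb=fit(c,"s",(200,178,275,247),[441,-250]);print(V,Sb)
im=cv2.resize(c["img"],None,fx=4,fy=4,interpolation=cv2.INTER_CUBIC)
for k,p in(("v",V[0]),("s",Sb[0])):
    h=cv2.convexHull(((proj(c,pts(k,p))+.5)*4).astype(np.float32));cv2.polylines(im,[h.round().astype(int)],True,(0,255,0),1)
cv2.imwrite("pics/fit.png",im[680:1000,780:1560,::-1])
for a in(0,np.pi): print([np.round(ctrl.solve_ik([p[0],p[1],60],down(p[2]+np.pi/2+a)),2) for p in(V[0],Sb[0])])
E
```

```text
(array([ 5.80190948e+02, -2.37041705e+02,  5.57814473e-01]), np.float64(0.9534168834239773)) (array([ 442.2038805 , -250.05912394,    3.79795671]), np.float64(0.9493287654861968))
[array([-0.51,  0.72,  1.45, -0.  ,  0.97, -2.64]), array([-0.67,  0.56,  1.8 , -0.  ,  0.78,  0.25])]
[array([-0.51,  0.72,  1.45, -0.  ,  0.97,  0.5 ]), array([-0.67,  0.56,  1.8 , -0.  ,  0.78, -2.89])]
```

View pics/fit.png

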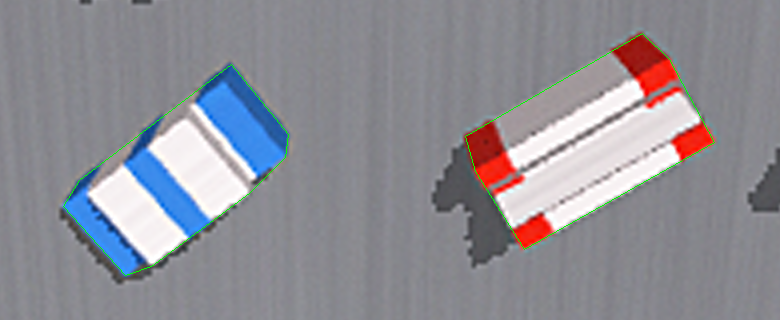

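The outlines fit both blocks to about 1 px: V-block at (580,−237) with yaw 0.56, step block at (442,−250) with yaw 0.66. Next I'll grasp the V-block, hover over the red slot and look.

```bash
cat >> h.py <<'E'
loc=lambda: Rm.T@(np.array(ctrl.current_tool_pos())-o)
V=(580.2,-237.0,.558);SB=(442.2,-250.1,.656)
def pick(b,sgn):
    q=down(b[2]+np.pi/2+(np.pi if sgn<0 else 0))
    ctrl.command_gripper(.54)
    ctrl.reach([b[0],b[1],110],q)
    print("hit" if ctrl.line_to([b[0],b[1],34],velocity=120,force_limit=15) else "free",np.round(ctrl.current_tool_pos(),1))
    ctrl.command_gripper(0.0,80); print("w",ctrl.current_gripper_width()*85,ctrl.current_gripper_force())
    ctrl.line_to([b[0],b[1],230],velocity=200)
E
python3 - <<'E'
from h import *
import pickle
pick(V,-1)
ctrl.reach(S(0,0,150),tilt(1,1)); print(loc().round(1),np.round(ctrl.current_joints(),2),ctrl.current_t())
ctrl.line_to(S(0,0,95),velocity=150)
c=ctrl.capture("wrist");pickle.dump(c,open("w3.pkl","wb"))
im=cv2.resize(c["img"],None,fx=1.4,fy=1.4,interpolation=cv2.INTER_CUBIC)
for y in(0,72,-72):
    for z,x1,x2,y1,y2 in((0,-43,43,-22,22),(7,43,131,-35.5,35.5)):
        P=proj(c,[S(a,y+b,z) for a,b in((x1,y1),(x1,y2),(x2,y2),(x2,y1))]);cv2.polylines(im,[(P*1.4).round().astype(int)],True,(255,255,0),1)
cv2.imwrite("pics/w3.png",im[:,:,::-1])
E
```

```text
free [ 580.7 -237.3   34.9]
w 30.93473128260015 81.73421770334244
[ -0.2   1.2 149.9] [-0.01  0.87  0.87 -0.06  1.92  1.46] 12.7083
```

View pics/w3.png

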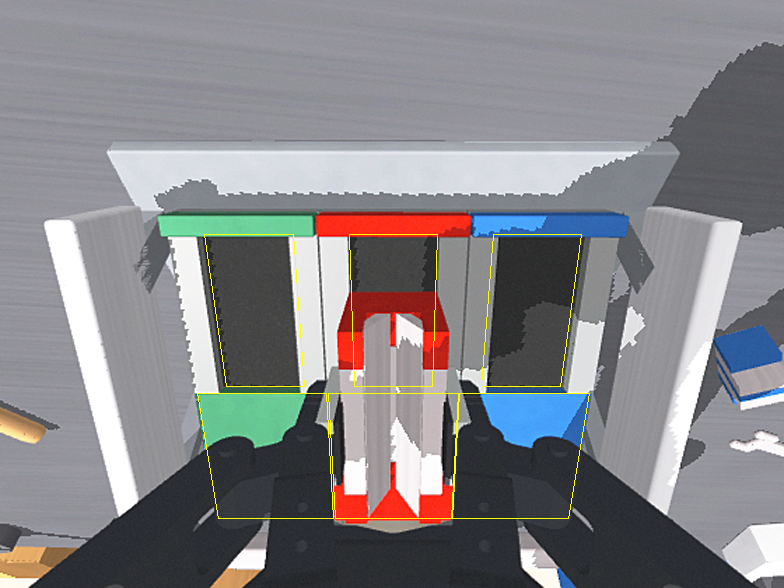

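The overlay matches the floors and headers within 1–2 px, and the V-block is centred over the red slot. I'll place it.

```bash
cat >> h.py <<'E'
def place(y):
    ctrl.line_to(S(0,y,46),velocity=100)
    h=ctrl.line_to(S(0,y,31),velocity=25,force_limit=12); ctrl.pause(.3)
    print("touch",h,loc().round(1),ctrl.current_force().round(1),ctrl.current_gripper_force())
    ctrl.line_to(np.array(ctrl.current_tool_pos())-Rm[:,2]*1.0,velocity=10,force_limit=15);ctrl.pause(.3)
    print(loc().round(1),np.round(ctrl.current_force(),1),ctrl.current_wrist_torque())
E
python3 - <<'E'
from h import *
place(0)
c=ctrl.capture("wrist");t=ctrl.capture("scene")
a=cv2.resize(c["img"][120:410,180:380],(400,580));b=cv2.resize(t["img"][120:265,240:440],(400,290))
cv2.imwrite("pics/w4.png",np.hstack([a,np.vstack([b,b*0])])[:,:,::-1]);print(ctrl.current_t())
E
```

```text
touch True [-0.3  0.  37.1] [1.9 0.1 6.6] 81.76246225833893
[-0.3  0.  37.1] [3.4 1.9 5.6] [ 0.1544758  -0.16324191 -0.06476996]
15.3083
```

View pics/w4.png

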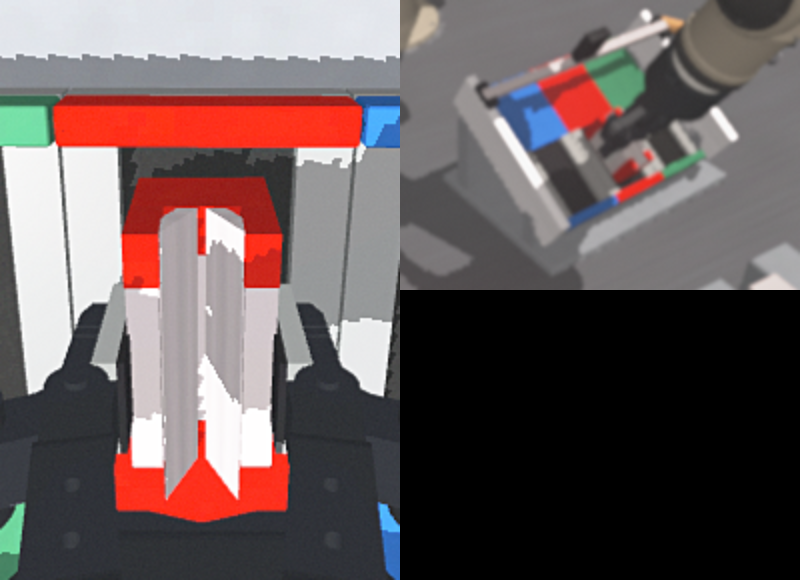

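The V-block sits inside the recess walls with floor visible on both sides and about an 8 mm gap to the lip. It touched with the grip held. I'll release it and fetch the step block.

```bash
python3 - <<'E'
from h import *
import pickle
ctrl.command_gripper(.6); ctrl.pause(.2)
ctrl.line_to(S(0,0,170),velocity=200)
ctrl.reach([520,-200,300],down(0.0))
from fit import *
c=ctrl.capture("wrist");u,v=proj(c,[[SB[0],SB[1],19]])[0].astype(int)
f=fit(c,"s",(u-40,v-38,u+40,v+38),SB[:2]);print(f,ctrl.current_t())
b=f[0];b[2]=(b[2]+np.pi/2)%np.pi-np.pi/2
pick(b,1);print(np.round(ctrl.current_joints(),2))
q=ctrl.solve_ik(S(0,72,150),tilt(1,1));q2=ctrl.solve_ik(S(0,72,150),tilt(1,-1));print(np.round(q,2),np.round(q2,2),ctrl.current_t())
E
```

```text
(array([ 442.20770332, -250.32931648,    3.7923782 ]), np.float64(0.9270670216097714)) 18.4167
free [ 442.6 -250.6   34.5]
w 30.710962933282556 80.64569860696793
[-0.67  0.34  1.61 -0.    1.19 -2.89]
[-0.11  0.88  0.85 -0.11  1.92  1.36] [-0.11  0.88  0.85 -0.11  1.92 -1.78] 22.8833
```

```bash
python3 - <<'E'
from h import *
ctrl.reach([590,-200,240],down(1.5)); ctrl.reach(S(0,72,150),tilt(1,1)); print(loc().round(1))
ctrl.line_to(S(0,72,80),velocity=150)
a=ctrl.capture("wrist")["img"]
place(72)
c=ctrl.capture("wrist")["img"]
cv2.imwrite("pics/w5.png",np.hstack([cv2.resize(x[120:410,120:460],(400,341)) for x in(a,c)])[:,:,::-1]);print(ctrl.current_t())
E
```

```text
[  0.   72.3 150.2]
touch True [-0.3 72.1 36.7] [1.9 0.2 5.9] 81.13488703966141
[-0.3 72.1 36.7] [2.6 0.6 6.1] [ 0.22697946 -0.09873001 -0.15945024]
29.075
```

View pics/w5.png

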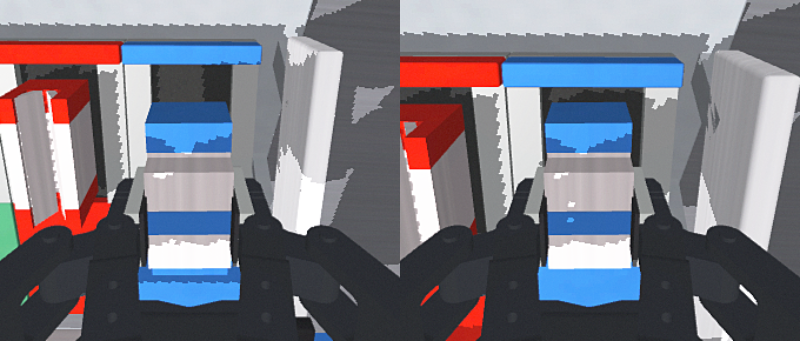

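The step block is in the blue recess with floor visible on both sides, and the V-block is still seated. I'll release it and slide the keeper down.

```bash
python3 - <<'E'
from h import *
ctrl.command_gripper(.6); ctrl.pause(.2)
ctrl.line_to(S(0,72,190),velocity=200)
ctrl.reach(S(80,0,190),tilt(0,-1)); ctrl.line_to(S(102,-1,145),velocity=200)
print(ctrl.line_to(S(102,-1,89),velocity=80,force_limit=12),loc().round(1))
ctrl.command_gripper(0.0,40); print("w",ctrl.current_gripper_width()*85)
h=ctrl.line_to(S(-12,-1,89),velocity=60,force_limit=20); ctrl.pause(.2)
print(h,loc().round(1),ctrl.current_force(),ctrl.current_t())
E
```

```text
False [101.7  -0.9  89.6]
w 13.381691068786198
True [ 2.1 -0.7 89.4] [-0.87051068  0.42319383  5.14362859] 35.225
```

The bar travelled about 100 mm to its lower stop. I'll release, back off and check.

```bash
python3 - <<'E'
from h import *
ctrl.command_gripper(.6); ctrl.pause(.2)
ctrl.line_to(S(2,-1,150),velocity=150); ctrl.line_to(S(10,30,235),velocity=200)
c=ctrl.capture("wrist");im=cv2.resize(c["img"][40:300,130:400],None,fx=2.3,fy=2.3,interpolation=cv2.INTER_CUBIC)
cv2.imwrite("pics/w6.png",im[:,:,::-1]);print(ctrl.current_t(),loc().round(1))
print("tab top corners pred",(2.3*(proj(c,[S(x+2,y,99) for x in(-7,7) for y in(-16,16)])-[130,40])).round().tolist())
E
```

```text
37.075 [  9.6  29.6 233. ]
tab top corners pred [[392.0, 271.0], [390.0, 359.0], [352.0, 271.0], [352.0, 359.0]]
```

View pics/w6.png

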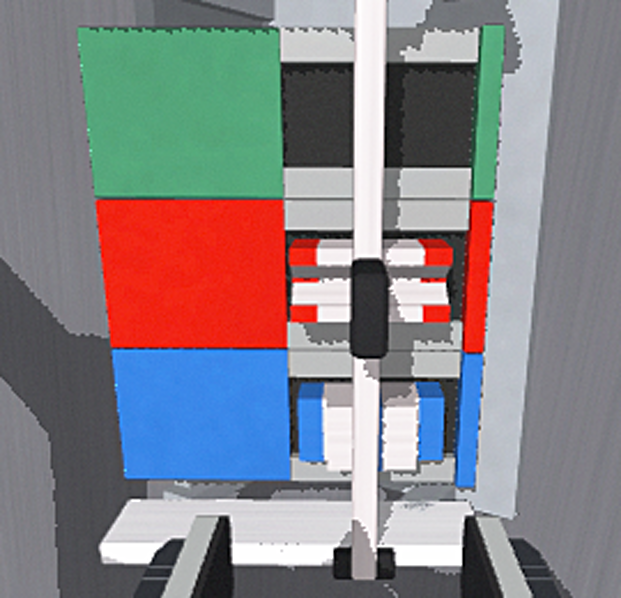

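The final view shows both blocks lengthwise in their own recesses, with floor visible at the lip end of each. The keeper bar is across the middle at its stop and the gripper is clear, so I'm handing in.

```bash
python3 -c "
from plant import ctrl
print(ctrl.current_t(),ctrl.sign_off())"
```

```text
the job is handed in; nothing more can be done
37.075 None
```

The job is handed in at 37.1 s: the V-block lies in the red slot and the step block in the blue slot, both looking flat in the last picture, the keeper bar is back down against its stop, and the offcut and slug were never approached; sign-off returned no verdict.

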